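Pack the grinding-wheel change set

ROBOT

A 7-joint arm with a two-finger parallel gripper is mounted at the origin on the work surface. World frame = base frame: x ahead of the robot, y to its left, z up, the work surface at z = 0. Lengths are in m, angles in rad, forces in N, time in s.
With the tool pointing down it reaches from about 0.4 to 0.9 m from the base axis. Payload 5.5 kg.
Tool frame: the origin (TCP) lies at the very end of the fingers, on their centre line; the grasp point (between the pads) lies 19 mm behind it (r.tcp_to_grasp is the distance from the TCP to the grasp point, in m); z points along the fingers, y is the line along which they close (so a half turn about z gives the same grasp; the last joint's range is limited). The gripper opens to 92 mm and grips with 3 to 60 N. Pads are 19 mm wide; open, the fingers measure 130 mm over their backs; the gripper's body (75 mm by 190 mm) begins 47 mm behind the grasp point.
Start: joints at [-0.944, 0.501, -0.427, 1.55, 0.221, 1.138, -0.21], TCP at [0.231, 0.607, 0.227] pointing down, gripper open.
Joint ranges: [-2.88, 2.88], [-0.31, 2.03], [-1.54, 1.56], [0.2, 2.42], [-1.41, 4.55], [0.19, 2.02], [-2.57, 2.57]. Speed limits (rad/s): [2.57, 2.57, 3.14, 3.14, 3.14, 3.14, 3.14].

INTERFACE

Orientations are given as a 3x3 rotation matrix whose columns are the frame's x, y, z axes.
In Python, from station import sensors, eyes, r gives the robot as it stands.
- The arm moves only by the tool send_rows, never from a script. Its argument "targets" is a list of rows, each an object of numbers: "x", "y", "z": the shift along the tool's x, y, z in cm; "roll": the turn about the tool's z in rad; "fingers": the closure, from -1 (fully open) to 1 (shut), so that 0 is half open. A call has 1 to 12 rows; each row is the pose to reach, as a shift and turn from the pose commanded when the call began, along the tool's axes at that moment; what a row does not reach only later rows make up. A row lasts 1/8 s, in which the tool goes at most 62.5 mm and 10.7 degrees, less where a joint would pass 70% of its speed; a pose out of reach is approached as far as the arm can. A call with a gripper value outside its range is refused whole. The fingers move at their own pace and stop on an object; the grip force is fixed at half the most. Time passes only in rows, so rows that repeat a pose let the fingers close. It gives the time, the measured TCP pose, the force, the opening and the grip force at its end, in the units of the state.
- sensors.state(): the state, without advancing time (a new reading comes with each control period).
- eyes.capture(name): name is "side" or "top"; returns a dict with "img" (400x640x3 uint8, blue, green, red), "fx", "fy", "cx", "cy" (pixels), "R" (3x3) and "t" (3): a world point X has camera coordinates R X + t. Camera axes: x right, y down, z forward; pixel columns grow to the right and rows downward; lengths in m; the calibration is good to about 2 mm. A picture is of the moment at which its call begins. There is no depth.
- r.job_done(): hands the job in; it is judged then, once.
The state is a dict: "time": time; "qpos": joint angles; "joint_vel": joint speeds; "tau": joint torques, N m; "ee_pos": TCP position; "tool_rot": TCP orientation; "contact_force": force on the tool from outside, world axes, zero at the start; "torque": the same for the moment, N m; "gripper_width": opening from 0.0 (shut) to 1.0 (fully open); "grasp_force": force on a finger pad.
Only numpy, scipy, OpenCV 4.12 (cv2) and the standard library are available. Lean on these libraries where they do the work, as an engineer would, in place of code of your own. Each camera call takes 0.05 s, during which the arm holds its last target. There are 200 camera calls.

TASK

Pack the grinder's wheel-change set into the wooden caddy, each piece in its own dish: the flange with the raised hub in the large round dish, the tall spacer sleeve in the small round dish, the six-sided nut in the square dish and the dressing stick in the long dish. Set each one flat on the floor of its dish, the same way up as it lies now. Leave the plain washer and the four-sided nut lying where they are: they do not belong to the set.

Things in the scene. Friction and masses are not known exactly. Their poses are not given: they have to be found in the camera images.
- flange_mid (a point): steel wheel flange lying hub up: a disc 64 mm across and 8 mm thick with a raised round hub 36 mm across on it, 28 mm high overall, bore 22 mm through the middle; 0.2 to 0.36 kg. Grip it by the hub. The point is on its axis half-way up (14 mm above its underside), z up.
- sleeve_mid (a point): steel spacer sleeve, an upright plain tube 38 mm outside, 24 mm bore, 44 mm tall; about 0.2 kg. The point is on its axis half-way up (22 mm), z along the tube, up.
- hex_nut_mid (a point): large six-sided steel nut lying flat, 46 mm across flats, 53 mm across corners, 24 mm high, bore 28 mm; about 0.2 kg. The point is on its axis half-way up (12 mm); z up, its x axis points square to one of its flats (the other flats at every 60 degrees).
- stick_mid (a point): dressing stick, a plain grey abrasive block 70 mm long (x), 20 mm wide (y), 20 mm high (z); about 0.08 kg. The point is its centre (10 mm above its underside).
- washer_mid (a point): look-alike of the flange, to be left alone: plain flat steel washer 64 mm across, 8 mm thick, no hub, hole 36 mm. The point is on its axis half-way up (4 mm).
- square_nut_mid (a point): look-alike of the nut, to be left alone: four-sided steel nut, 46 mm across flats, 65 mm across corners, 24 mm high, bore 28 mm. The point is on its axis half-way up (12 mm).
- big_round_dish_floor (a point): large round open aluminium dish, rim 9 mm above its underside, walls 2.5 mm, floor 3 mm thick, standing fixed in the caddy on its 5 mm wooden floor. The point is the centre of the dish's inner floor, 8 mm above the table (rim 14 mm above the table); inside diameter 84 mm. The four dishes stand two by two, in any order, in a shallow wooden caddy 222 x 206 mm with walls 16 mm high; dish centres are 106 mm apart along the caddy's x and 98 mm along its y.
- small_round_dish_floor (a point): small round open aluminium dish, rim 9 mm above its underside, walls 2.5 mm, floor 3 mm thick, standing fixed in the caddy on its 5 mm wooden floor. The point is the centre of the dish's inner floor, 8 mm above the table (rim 14 mm above the table); inside diameter 62 mm.
- square_dish_floor (a point): square open aluminium dish, rim 9 mm above its underside, walls 2.5 mm, floor 3 mm thick, standing fixed in the caddy on its 5 mm wooden floor. The point is the centre of the dish's inner floor, 8 mm above the table (rim 14 mm above the table); 74 x 74 mm inside, sides along its x and y.
- long_dish_floor (a point): long rectangular open aluminium dish, rim 9 mm above its underside, walls 2.5 mm, floor 3 mm thick, standing fixed in the caddy on its 5 mm wooden floor. The point is the centre of the dish's inner floor, 8 mm above the table (rim 14 mm above the table); 94 mm (x) by 44 mm (y) inside.
Mind the look-alikes: they are no part of the job. What is shaped like the part that bears flange_mid but black or pink is not meant.

How it is judged:
By the outcome, as a careful person would: the job done as asked, in the order asked, and still so for the second after the job is handed in, with the robot touching nothing.
It also fails if it takes over 109 s, if anything falls off the work surface, if the arm or the gripper's body presses on something with over 40 N, if the wrist force passes 120 N, or if a joint passes its speed limit or range.

## Working session

There is one attempt and no reset: what is moved stays moved. The work goes in short steps, Python scripts to look and compute and a tool call to move; the robot and the scene stay as the last step left them, time stands still between calls to the robot, and variables do not carry over. Pictures are saved under pics/ and viewed, at most 14 in all, crops included, and the job is handed in when it is done.

Besides the shell and the picture viewer there is one more tool, called after ">>>" by a JSON object that holds its "op" and its "data". send_rows: Moves the arm, as the interface text tells. Its arguments: {"type":"object","properties":{"targets":{"type":"array"}},"required":["targets"]}

```bash
mkdir -p pics; python3 - <<'E'
from station import sensors, eyes, r
import cv2,numpy as np,pickle
s=sensors.state();print({k:np.round(v,3).tolist() for k,v in s.items()})
for n in("top","side"):
    c=eyes.capture(n);cv2.imwrite(f"pics/{n}0.png",c["img"]);pickle.dump(c,open(f"{n}0.pkl","wb"))
    print(n,c["fx"],c["fy"],c["cx"],c["cy"],np.round(c["R"],3).tolist(),np.round(c["t"],3))
E
```

```text
{'time': 0.0, 'qpos': [-0.944, 0.502, -0.427, 1.551, 0.221, 1.138, -0.21], 'joint_vel': [-0.001, 0.0, 0.0, -0.001, -0.001, 0.0, -0.0], 'tau': [0.001, -56.661, -5.815, -27.912, -0.069, 0.031, 0.0], 'ee_pos': [0.231, 0.607, 0.226], 'tool_rot': [[-0.935, 0.356, -0.001], [0.356, 0.935, -0.002], [0.0, -0.002, -1.0]], 'contact_force': [0.301, 0.711, 0.026], 'torque': [-0.021, -0.066, 0.039], 'grasp_force': 0.0, 'gripper_width': 0.996}
top 424.158202255836 424.158202255836 317.81344218779486 200.24909001453722 [[-0.013, -1.0, -0.001], [-0.993, 0.013, -0.118], [0.118, -0.001, -0.993]] [-0.057  0.5    0.92 ]
side 381.6409830504124 381.6409830504124 321.4422259993836 197.8948706735003 [[-0.822, -0.57, -0.016], [-0.419, 0.623, -0.66], [0.386, -0.536, -0.751]] [0.349 0.287 0.663]
```

View pics/top0.png

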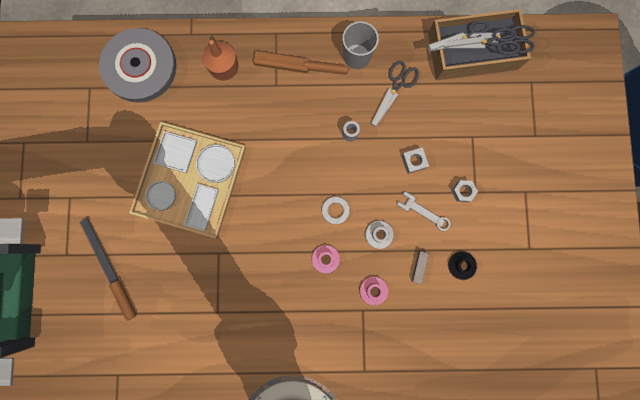

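View pics/side0.png

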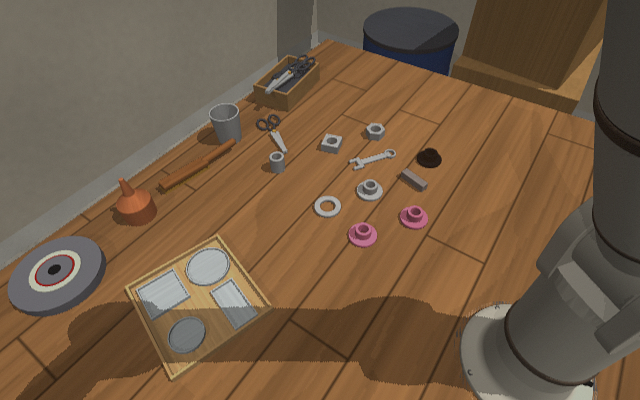

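Top view candidates:
- **Flange:** steel with hub at (379,235). Not the washer (335,210), the pinks (326,259) and (374,291), or the black one (462,265).
- **Sleeve:** (351,129). The cup at (360,45) is not it.
- **Hex nut:** (465,190). The square nut is at (416,159).
- **Stick:** (420,266).
- **Dishes:** square (176,152), large round (216,163), small round (161,195), long (203,205).

I'll check these in a close crop.

```bash
cat > h.py <<'E'
import cv2,numpy as np,pickle
def load(n): return pickle.load(open(n+".pkl","rb"))
def back(c,px,z):
    R,t=np.array(c["R"]),np.array(c["t"]);px=np.atleast_2d(px).astype(float)
    d=np.c_[(px[:,0]-c["cx"])/c["fx"],(px[:,1]-c["cy"])/c["fy"],np.ones(len(px))]@R
    o=-R.T@t
    return (o+d*((z-o[2])/d[:,2])[:,None])
def proj(c,X):
    p=np.atleast_2d(X)@np.array(c["R"]).T+np.array(c["t"])
    return np.c_[c["fx"]*p[:,0]/p[:,2]+c["cx"],c["fy"]*p[:,1]/p[:,2]+c["cy"]]
E
python3 - <<'E'
from h import *
c=load("top0");s=load("side0")
def crop(img,x,y,w,h,k,f): cv2.imwrite(f,cv2.resize(img[y:y+h,x:x+w],None,fx=k,fy=k,interpolation=cv2.INTER_CUBIC))
crop(c["img"],330,110,160,120,5,"pics/c1.png")
crop(c["img"],310,200,160,110,5,"pics/c2.png")
crop(c["img"],125,115,130,120,5,"pics/c3.png")
for n,p,z in [("flange",(379,233),.028),("sleeve",(351,128),.044),("hex",(465,190),.024),("stick",(420,266),.02),("sq",(176,152),.014),("big",(216,163),.014),("small",(161,195),.014),("long",(203,205),.014)]:
    X=back(c,p,z);print(n,X.round(3),"in side:",proj(s,X).round(0))
E
```

```text
flange [[ 0.424 -0.199  0.028]] in side: [[369. 184.]]
sleeve [[ 0.66  -0.14   0.044]] in side: [[276. 156.]]
hex [[ 0.519 -0.396  0.024]] in side: [[375. 128.]]
stick [[ 0.35  -0.289  0.02 ]] in side: [[413. 176.]]
sq [[0.618 0.262 0.014]] in side: [[164. 291.]]
big [[0.591 0.17  0.014]] in side: [[209. 264.]]
small [[0.518 0.294 0.014]] in side: [[187. 332.]]
long [[0.494 0.198 0.014]] in side: [[233. 298.]]
```

View pics/c1.png

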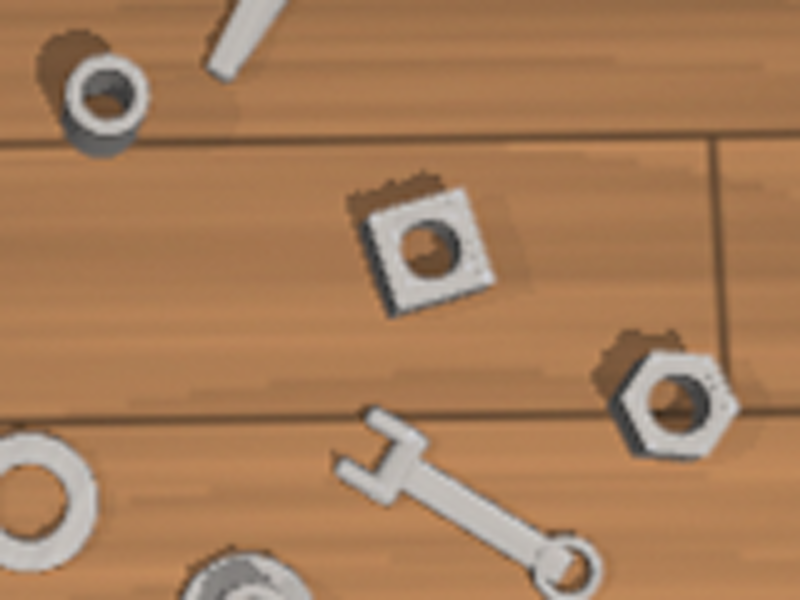

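View pics/c2.png

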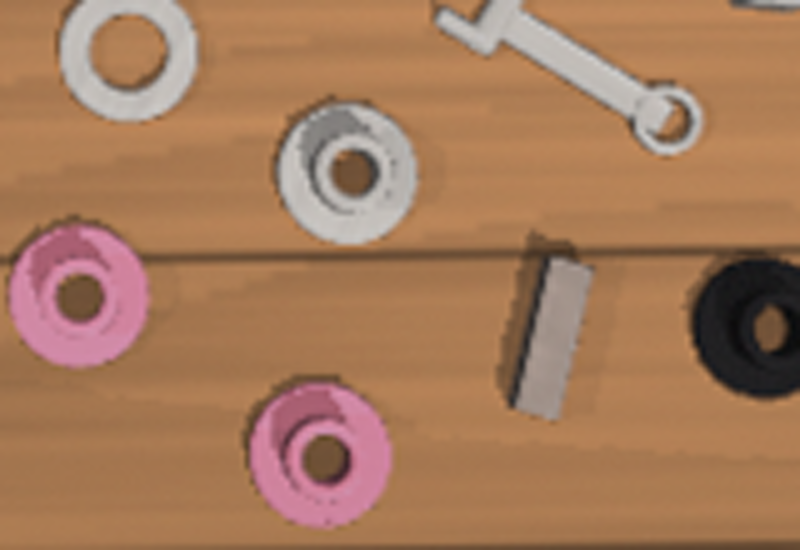

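View pics/c3.png

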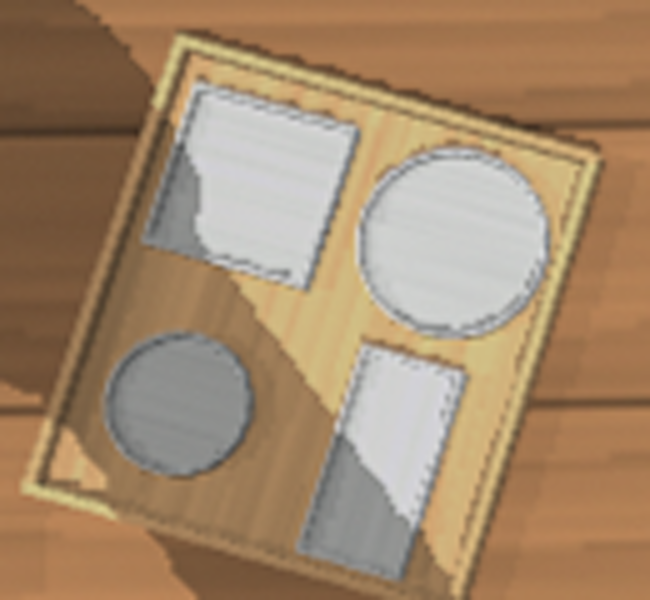

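```bash
cat > obj.py <<'E'
from h import *
c=load("top0");s=load("side0")
f=lambda o,p:(np.atleast_2d(p)+.5)/5-.5+np.array(o)
c1,c2,c3=(330,110),(310,200),(125,115)
W=lambda o,p,z:back(c,f(o,p),z)
P={}
P["flange"]=W(c2,(354,172),.028)[0]
P["sleeve"]=W(c1,(107,95),.044)[0]
hexc=W(c1,[(651,352),(707,353),(738,407),(700,460),(645,457),(621,404)],.024)
st=W(c2,[(549,256),(594,266),(557,420),(514,408)],.02)
sq=W(c3,[(197,83),(359,127),(305,290),(143,243)],.014)
lo=W(c3,[(364,344),(469,374),(403,580),(299,551)],.014)
P.update(hex=hexc.mean(0),stick=st.mean(0),big=W(c3,(453,242),.014)[0],small=W(c3,(179,404),.014)[0],sq=sq.mean(0),long=lo.mean(0))
ang=lambda v:np.degrees(np.arctan2(v[1],v[0]))%180
E
python3 - <<'E'
from obj import *
for k,v in P.items(): print(k,v.round(4),proj(s,v).round(0))
d=lambda a,b:np.linalg.norm(P[a]-P[b])*1e3
print("spacing",d("sq","big"),d("sq","small"),d("big","long"),d("small","long"))
e=np.roll(hexc,-1,0)-hexc;print("hex edges mm",np.linalg.norm(e,axis=1).round(4),"normals",[round((ang(v)+90)%180) for v in e])
e=np.roll(st,-1,0)-st;print("stick",np.linalg.norm(e,axis=1).round(4),[round(ang(v)) for v in e])
e=np.roll(lo,-1,0)-lo;print("long",np.linalg.norm(e,axis=1).round(4),[round(ang(v)) for v in e])
E
```

```text
flange [ 0.422  -0.2016  0.028 ] [[370. 184.]]
sleeve [ 0.6589 -0.1403  0.044 ] [[276. 156.]]
hex [ 0.5171 -0.3963  0.024 ] [[375. 128.]]
stick [ 0.3479 -0.2891  0.02  ] [[414. 177.]]
big [0.5906 0.1715 0.014 ] [[208. 264.]]
small [0.5171 0.2954 0.014 ] [[187. 333.]]
sq [0.6185 0.2652 0.014 ] [[163. 291.]]
long [0.4894 0.2014 0.014 ] [[234. 301.]]
spacing 97.75782860974401 105.82605170771585 105.5550943134682 97.97297211969047
hex edges mm [0.0254 0.0279 0.0302 0.0248 0.0261 0.0279] normals [178, 117, 52, 176, 112, 58]
stick [0.0204 0.0701 0.0196 0.069 ] [77, 164, 74, 165]
long [0.0504 0.0978 0.0492 0.0983] [73, 163, 74, 164]
```

The dish spacing, part sizes and side-view projections all agree with the given dimensions. I'll start with the flange, going by a waypoint that stays in reach.

>>> {"op": "send_rows", "data": {"targets": [{"x":-5,"y":-3.5},{"x":-10,"y":-7},{"x":-15,"y":-10.5},{"x":-20,"y":-14},{"x":-25,"y":-17.5},{"x":-30,"y":-21},{"x":-35,"y":-24.5},{"x":-39,"y":-28},{"x":-40,"y":-33},{"x":-41,"y":-38},{"x":-42,"y":-43},{"x":-42,"y":-43}]}}

```text
schema error: expected keys x, y, z, roll, fingers
```

```bash
cat > go.py <<'E'
import sys
from obj import *
from station import sensors
q=sensors.state();R=np.array(q["tool_rot"]);p=np.array(q["ee_pos"])
psi=np.degrees(np.arctan2(R[1,1],R[0,1]))
def go(name,z,ang=None):
    d=np.array([*P[name][:2],z])-p
    print(name,"tool cm",(R.T@d*100).round(2),"roll",None if ang is None else round(np.radians((psi-ang+90)%180-90),3))
print("t",q["time"],"p",p.round(4),"psi",psi.round(1),"w",q["gripper_width"],"F",np.round(q["contact_force"],1),"q7",np.round(q["qpos"],2))
for a in sys.argv[1:]:
    b=a.split(",");go(b[0],float(b[1]),float(b[2]) if len(b)>2 else None)
E
python3 go.py flange,0.009,69
```

```text
t 0.1 p [0.2311 0.6068 0.2258] psi 69.2 w 0.9987050869640505 F [-0.3 -0.4 -0.7] q7 [-0.94  0.5  -0.43  1.55  0.22  1.14 -0.21]
flange tool cm [-46.6  -68.72  21.8 ] roll 0.003
```

All five keys are required.

>>> {"op": "send_rows", "data": {"targets": [{"x":-5,"y":-3.5,"z":0,"roll":0,"fingers":-1},{"x":-10,"y":-7,"z":0,"roll":0,"fingers":-1},{"x":-15,"y":-10.5,"z":0,"roll":0,"fingers":-1},{"x":-20,"y":-14,"z":0,"roll":0,"fingers":-1},{"x":-25,"y":-17.5,"z":0,"roll":0,"fingers":-1},{"x":-30,"y":-21,"z":0,"roll":0,"fingers":-1},{"x":-35,"y":-24.5,"z":0,"roll":0,"fingers":-1},{"x":-39,"y":-28,"z":0,"roll":0,"fingers":-1},{"x":-40,"y":-33,"z":0,"roll":0,"fingers":-1},{"x":-41,"y":-38,"z":0,"roll":0,"fingers":-1},{"x":-42,"y":-43,"z":0,"roll":0,"fingers":-1},{"x":-42,"y":-43,"z":0,"roll":0,"fingers":-1}]}}

```text
time: 1.6
ee_pos: [0.4698, 0.0515, 0.2263]
tool_rot: [[-0.932, 0.363, -0.001], [0.363, 0.932, -0.002], [0.001, -0.002, -1.0]]
contact_force: [0.6, 0.2, 0.1]
gripper_width: 1.001
grasp_force: 0.0
```

```bash
python3 go.py flange,0.009,69
```

```text
t 1.6 p [0.4698 0.0515 0.2263] psi 68.7 w 1.0008260435767546 F [0.6 0.2 0.1] q7 [ 0.    0.16 -0.19  1.99  0.04  1.    1.  ]
flange tool cm [ -4.73 -25.26  21.79] roll -0.005
```

>>> {"op": "send_rows", "data": {"targets": [{"x":-1,"y":-5,"z":0,"roll":0,"fingers":-1},{"x":-2,"y":-10,"z":2,"roll":0,"fingers":-1},{"x":-3,"y":-15,"z":5,"roll":0,"fingers":-1},{"x":-4,"y":-20,"z":8,"roll":0,"fingers":-1},{"x":-4.7,"y":-25.2,"z":10,"roll":0,"fingers":-1},{"x":-4.7,"y":-25.2,"z":14,"roll":0,"fingers":-1},{"x":-4.7,"y":-25.2,"z":17,"roll":0,"fingers":-1},{"x":-4.7,"y":-25.2,"z":17,"roll":0,"fingers":-1}]}}

```text
time: 2.6
ee_pos: [0.4234, -0.1944, 0.0546]
tool_rot: [[-0.935, 0.355, -0.005], [0.355, 0.935, 0.003], [0.005, 0.001, -1.0]]
contact_force: [-0.2, -0.1, -0.0]
gripper_width: 0.999
grasp_force: 0.0
```

```bash
python3 go.py flange,0.0095,69; python3 - <<'E'
from station import eyes
import cv2,numpy as np
a=eyes.capture("top")["img"][150:330,290:490];b=eyes.capture("side")["img"][90:270,300:500]
cv2.imwrite("pics/f1.png",cv2.resize(np.hstack([a,b]),None,fx=2,fy=2))
E
```

```text
t 2.6 p [ 0.4234 -0.1944  0.0546] psi 69.2 w 0.9994640240922454 F [-0.2 -0.1 -0. ] q7 [ 0.37  0.42  0.    2.13 -0.    0.6   1.58]
flange tool cm [-0.14 -0.73  4.51] roll 0.004
```

View pics/f1.png

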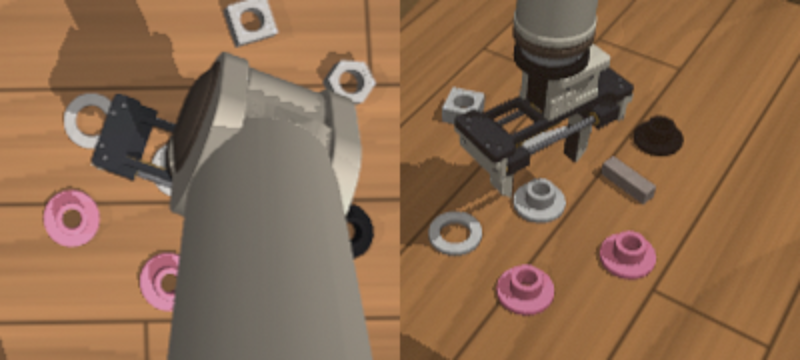

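Left picture: the gripper is over the flange. Right picture: the fingers straddle its hub, clear of the washer. I'll descend, grip and lift.

>>> {"op": "send_rows", "data": {"targets": [{"x":0,"y":0,"z":2,"roll":0,"fingers":-1},{"x":0,"y":0,"z":4,"roll":0,"fingers":-1},{"x":0,"y":0,"z":4.5,"roll":0,"fingers":-1},{"x":0,"y":0,"z":4.5,"roll":0,"fingers":-1},{"x":0,"y":0,"z":4.5,"roll":0,"fingers":1},{"x":0,"y":0,"z":4.5,"roll":0,"fingers":1},{"x":0,"y":0,"z":4.5,"roll":0,"fingers":1},{"x":0,"y":0,"z":4.5,"roll":0,"fingers":1},{"x":0,"y":0,"z":4.5,"roll":0,"fingers":1},{"x":0,"y":0,"z":4.5,"roll":0,"fingers":1}]}}

```text
time: 3.95
ee_pos: [0.4249, -0.1965, 0.0117]
tool_rot: [[-0.934, 0.356, -0.0], [0.356, 0.934, -0.0], [-0.0, -0.0, -1.0]]
contact_force: [-0.1, -1.6, -0.4]
gripper_width: 0.396
grasp_force: 0.7
```

```bash
python3 go.py flange,0.0095,69 big,0.09
```

```text
t 3.95 p [ 0.4249 -0.1965  0.0117] psi 69.1 w 0.39562322792395305 F [-0.1 -1.6 -0.4] q7 [ 0.37  0.5   0.    2.14 -0.    0.49  1.58]
flange tool cm [ 0.09 -0.58  0.22] roll 0.002
big tool cm [-2.38 40.28 -7.85] roll None
```

>>> {"op": "send_rows", "data": {"targets": [{"x":0,"y":0,"z":0,"roll":0,"fingers":1},{"x":0,"y":0,"z":0,"roll":0,"fingers":1},{"x":0,"y":0,"z":0,"roll":0,"fingers":1},{"x":0,"y":0,"z":0,"roll":0,"fingers":1},{"x":0,"y":0,"z":-2,"roll":0,"fingers":1},{"x":0,"y":0,"z":-5,"roll":0,"fingers":1},{"x":0,"y":0,"z":-8,"roll":0,"fingers":1},{"x":0,"y":0,"z":-8,"roll":0,"fingers":1},{"x":0,"y":0,"z":-8,"roll":0,"fingers":1}]}}

```text
time: 5.08
ee_pos: [0.4243, -0.1954, 0.0909]
tool_rot: [[-0.935, 0.355, -0.001], [0.355, 0.935, 0.001], [0.001, 0.0, -1.0]]
contact_force: [-0.8, -0.8, -2.3]
gripper_width: 0.37
grasp_force: 30.0
```

```bash
python3 go.py big,0.09;python3 - <<'E'
from station import eyes
import cv2,numpy as np
b=eyes.capture("side")["img"][70:250,280:500]
cv2.imwrite("pics/f2.png",cv2.resize(b,None,fx=2,fy=2))
E
```

```text
t 5.075 p [ 0.4243 -0.1954  0.0909] psi 69.2 w 0.37026689821353553 F [-0.8 -0.8 -2.3] q7 [ 0.37  0.35  0.    2.12 -0.    0.68  1.58]
big tool cm [-2.5  40.21  0.09] roll None
```

View pics/f2.png

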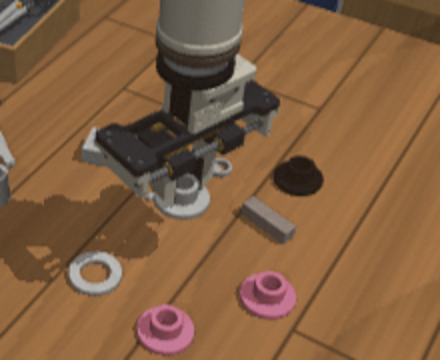

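The flange is held level at about (183,195). Next I'll carry it to the large dish, at about 9 cm height.

>>> {"op": "send_rows", "data": {"targets": [{"x":-0.3,"y":4,"z":0,"roll":0,"fingers":1},{"x":-0.6,"y":9,"z":0,"roll":0,"fingers":1},{"x":-1,"y":14,"z":0,"roll":0,"fingers":1},{"x":-1.3,"y":19,"z":0,"roll":0,"fingers":1},{"x":-1.6,"y":24,"z":0,"roll":0,"fingers":1},{"x":-2,"y":29,"z":0,"roll":0,"fingers":1},{"x":-2.3,"y":34,"z":0,"roll":0,"fingers":1},{"x":-2.5,"y":38,"z":0,"roll":0,"fingers":1},{"x":-2.5,"y":40.2,"z":0,"roll":0,"fingers":1},{"x":-2.5,"y":40.2,"z":2,"roll":0,"fingers":1},{"x":-2.5,"y":40.2,"z":4,"roll":0,"fingers":1},{"x":-2.5,"y":40.2,"z":4,"roll":0,"fingers":1}]}}

```text
time: 6.62
ee_pos: [0.5885, 0.1672, 0.0483]
tool_rot: [[-0.934, 0.358, -0.006], [0.358, 0.934, -0.003], [0.005, -0.005, -1.0]]
contact_force: [-0.3, 0.4, -2.4]
gripper_width: 0.376
grasp_force: 30.0
```

```bash
python3 go.py big,0.0205
```

```text
t 6.625 p [0.5885 0.1672 0.0483] psi 69.0 w 0.37596486541403845 F [-0.3  0.4 -2.4] q7 [-0.27  0.62 -0.07  1.77  0.06  0.76  0.83]
big tool cm [-0.06  0.49  2.78] roll None
```

>>> {"op": "send_rows", "data": {"targets": [{"x":0,"y":0.2,"z":1,"roll":0,"fingers":1},{"x":0,"y":0.2,"z":2,"roll":0,"fingers":1},{"x":0,"y":0.2,"z":2.4,"roll":0,"fingers":1},{"x":0,"y":0.2,"z":2.4,"roll":0,"fingers":1},{"x":0,"y":0.2,"z":2.4,"roll":0,"fingers":1}]}}

```text
time: 7.25
ee_pos: [0.5924, 0.1728, 0.0281]
tool_rot: [[-0.935, 0.356, 0.001], [0.356, 0.935, 0.0], [-0.0, 0.0, -1.0]]
contact_force: [0.6, -0.3, -2.1]
gripper_width: 0.371
grasp_force: 30.0
```

```bash
python3 go.py big,0.0197
```

```text
t 7.25 p [0.5924 0.1728 0.0281] psi 69.2 w 0.3708973739714129 F [ 0.6 -0.3 -2.1] q7 [-0.27  0.66 -0.07  1.77  0.06  0.72  0.83]
big tool cm [ 0.13 -0.18  0.84] roll None
```

>>> {"op": "send_rows", "data": {"targets": [{"x":0,"y":0,"z":0.4,"roll":0,"fingers":1},{"x":0,"y":0,"z":0.8,"roll":0,"fingers":1},{"x":0,"y":0,"z":0.8,"roll":0,"fingers":1},{"x":0,"y":0,"z":0.8,"roll":0,"fingers":1},{"x":0,"y":0,"z":0.8,"roll":0,"fingers":-0.3},{"x":0,"y":0,"z":0.8,"roll":0,"fingers":-0.3},{"x":0,"y":0,"z":0.8,"roll":0,"fingers":-0.3},{"x":0,"y":0,"z":0.8,"roll":0,"fingers":-0.3},{"x":0,"y":0,"z":-2,"roll":0,"fingers":-0.3},{"x":0,"y":0,"z":-6,"roll":0,"fingers":-0.3},{"x":0,"y":0,"z":-9,"roll":0,"fingers":-0.3},{"x":0,"y":0,"z":-9,"roll":0,"fingers":-0.3}]}}

```text
time: 8.75
ee_pos: [0.5944, 0.1733, 0.1208]
tool_rot: [[-0.935, 0.356, 0.006], [0.356, 0.935, 0.002], [-0.005, 0.004, -1.0]]
contact_force: [-0.8, 0.5, -0.9]
gripper_width: 0.652
grasp_force: 0.0
```

```bash
python3 go.py sleeve,0.12
```

```text
t 8.75 p [0.5944 0.1733 0.1208] psi 69.2 w 0.6515671687787854 F [-0.8  0.5 -0.9] q7 [-0.27  0.53 -0.08  1.73  0.05  0.88  0.84]
sleeve tool cm [-17.19 -27.02   0.06] roll None
```

>>> {"op": "send_rows", "data": {"targets": [{"x":-2.5,"y":-4,"z":0,"roll":0,"fingers":-1},{"x":-5,"y":-8,"z":0,"roll":0,"fingers":-1},{"x":-7.5,"y":-12,"z":0,"roll":0,"fingers":-1},{"x":-10,"y":-16,"z":0,"roll":0,"fingers":-1},{"x":-12.5,"y":-20,"z":0,"roll":0,"fingers":-1},{"x":-15,"y":-24,"z":0,"roll":0,"fingers":-1},{"x":-17.2,"y":-27,"z":0,"roll":0,"fingers":-1},{"x":-17.2,"y":-27,"z":0,"roll":0,"fingers":-1},{"x":-17.2,"y":-27,"z":3,"roll":0,"fingers":-1},{"x":-17.2,"y":-27,"z":5,"roll":0,"fingers":-1},{"x":-17.2,"y":-27,"z":5,"roll":0,"fingers":-1},{"x":-17.2,"y":-27,"z":5,"roll":0,"fingers":-1}]}}

```text
time: 10.25
ee_pos: [0.6572, -0.1404, 0.068]
tool_rot: [[-0.935, 0.355, 0.0], [0.355, 0.935, 0.0], [-0.0, 0.0, -1.0]]
contact_force: [1.0, 0.6, -0.1]
gripper_width: 1.0
grasp_force: 0.0
```

```bash
python3 go.py sleeve,0.009; python3 - <<'E'
from station import eyes
import cv2,numpy as np
a=eyes.capture("top")["img"][100:250,120:270];b=eyes.capture("side")["img"][90:240,200:350]
cv2.imwrite("pics/s1.png",cv2.resize(np.hstack([a,b]),None,fx=2.6,fy=2.6))
E
```

```text
t 10.25 p [ 0.6572 -0.1404  0.068 ] psi 69.2 w 0.9997074006675969 F [ 1.   0.6 -0.1] q7 [ 0.19  0.68 -0.03  1.61  0.02  0.85  1.36]
sleeve tool cm [-0.16  0.06  5.9 ] roll None
```

View pics/s1.png

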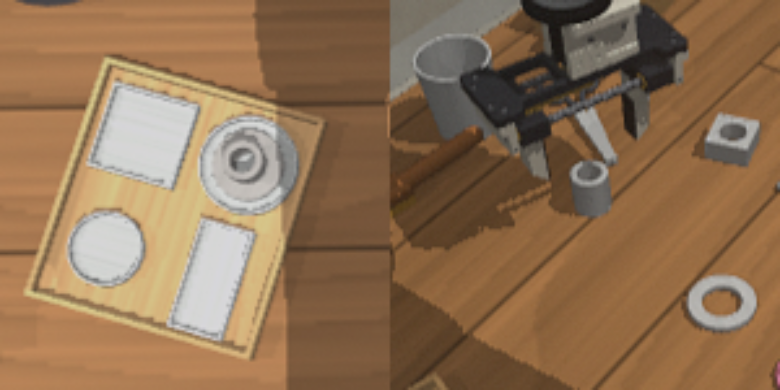

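The flange sits centred and flat in the large dish at (243,160). The fingers straddle the sleeve at (590,185), and the cup is clear behind.

>>> {"op": "send_rows", "data": {"targets": [{"x":-0.2,"y":0,"z":2,"roll":0,"fingers":-1},{"x":-0.2,"y":0,"z":4,"roll":0,"fingers":-1},{"x":-0.2,"y":0,"z":5.9,"roll":0,"fingers":-1},{"x":-0.2,"y":0,"z":5.9,"roll":0,"fingers":-1},{"x":-0.2,"y":0,"z":5.9,"roll":0,"fingers":1},{"x":-0.2,"y":0,"z":5.9,"roll":0,"fingers":1},{"x":-0.2,"y":0,"z":5.9,"roll":0,"fingers":1},{"x":-0.2,"y":0,"z":5.9,"roll":0,"fingers":1},{"x":-0.2,"y":0,"z":5.9,"roll":0,"fingers":1},{"x":-0.2,"y":0,"z":5.9,"roll":0,"fingers":1},{"x":-0.2,"y":0,"z":5.9,"roll":0,"fingers":1},{"x":-0.2,"y":0,"z":5.9,"roll":0,"fingers":1}]}}

```text
time: 11.85
ee_pos: [0.659, -0.1412, 0.0089]
tool_rot: [[-0.935, 0.355, 0.0], [0.355, 0.935, 0.0], [-0.0, 0.0, -1.0]]
contact_force: [0.5, 0.8, 2.2]
gripper_width: 0.411
grasp_force: 30.0
```

>>> {"op": "send_rows", "data": {"targets": [{"x":0,"y":0,"z":0,"roll":0,"fingers":1},{"x":0,"y":0,"z":-3,"roll":0,"fingers":1},{"x":0,"y":0,"z":-6,"roll":0,"fingers":1},{"x":0,"y":0,"z":-9,"roll":0,"fingers":1},{"x":0,"y":0,"z":-9,"roll":0,"fingers":1},{"x":0,"y":0,"z":-9,"roll":0,"fingers":1}]}}

```text
time: 12.6
ee_pos: [0.6574, -0.1417, 0.097]
tool_rot: [[-0.934, 0.356, -0.003], [0.356, 0.934, 0.0], [0.002, -0.001, -1.0]]
contact_force: [-0.4, -1.0, -3.0]
gripper_width: 0.415
grasp_force: 30.0
```

```bash
python3 go.py small,0.1
```

```text
t 12.6 p [ 0.6574 -0.1417  0.097 ] psi 69.1 w 0.41475234367200975 F [-0.4 -1.  -3. ] q7 [ 0.19  0.64 -0.03  1.59  0.02  0.91  1.36]
small tool cm [28.67 35.85 -0.26] roll None
```

>>> {"op": "send_rows", "data": {"targets": [{"x":3,"y":3.8,"z":0,"roll":0,"fingers":1},{"x":7,"y":8.8,"z":0,"roll":0,"fingers":1},{"x":11,"y":13.8,"z":0,"roll":0,"fingers":1},{"x":15,"y":18.8,"z":0,"roll":0,"fingers":1},{"x":19,"y":23.8,"z":0,"roll":0,"fingers":1},{"x":23,"y":28.8,"z":0,"roll":0,"fingers":1},{"x":26.5,"y":33,"z":0,"roll":0,"fingers":1},{"x":28.6,"y":35.8,"z":0,"roll":0,"fingers":1},{"x":28.6,"y":35.8,"z":2,"roll":0,"fingers":1},{"x":28.6,"y":35.8,"z":5,"roll":0,"fingers":1},{"x":28.6,"y":35.8,"z":5,"roll":0,"fingers":1},{"x":28.6,"y":35.8,"z":5,"roll":0,"fingers":1}]}}

```text
time: 14.1
ee_pos: [0.5189, 0.2936, 0.0482]
tool_rot: [[-0.934, 0.357, -0.001], [0.357, 0.934, -0.001], [0.001, -0.001, -1.0]]
contact_force: [0.6, 0.2, -2.0]
gripper_width: 0.416
grasp_force: 30.0
```

>>> {"op": "send_rows", "data": {"targets": [{"x":0,"y":0,"z":0,"roll":0,"fingers":1},{"x":0,"y":0,"z":0,"roll":0,"fingers":1}]}}

```text
time: 14.35
ee_pos: [0.5196, 0.2949, 0.0497]
tool_rot: [[-0.934, 0.356, 0.002], [0.356, 0.934, 0.001], [-0.001, 0.001, -1.0]]
contact_force: [-0.4, 0.8, -2.5]
gripper_width: 0.416
grasp_force: 30.0
```

```bash
python3 go.py small,0.0172
```

```text
t 14.35 p [0.5196 0.2949 0.0497] psi 69.1 w 0.41568012097053986 F [-0.4  0.8 -2.5] q7 [-0.5   0.6  -0.09  1.82  0.07  0.73  0.59]
small tool cm [ 0.25 -0.05  3.25] roll None
```

>>> {"op": "send_rows", "data": {"targets": [{"x":0.2,"y":0,"z":1.2,"roll":0,"fingers":1},{"x":0.2,"y":0,"z":2.4,"roll":0,"fingers":1},{"x":0.2,"y":0,"z":3,"roll":0,"fingers":1},{"x":0.2,"y":0,"z":3.2,"roll":0,"fingers":1},{"x":0.2,"y":0,"z":3.2,"roll":0,"fingers":1},{"x":0.2,"y":0,"z":3.2,"roll":0,"fingers":1}]}}

```text
time: 15.1
ee_pos: [0.5161, 0.295, 0.0168]
tool_rot: [[-0.935, 0.356, -0.002], [0.356, 0.935, -0.001], [0.001, -0.001, -1.0]]
contact_force: [-4.4, -2.9, 5.8]
gripper_width: 0.416
grasp_force: 30.0
```

```bash
python3 go.py small,0.0172
```

```text
t 15.1 p [0.5161 0.295  0.0168] psi 69.2 w 0.416052714407584 F [-4.4 -2.9  5.8] q7 [-0.5   0.65 -0.08  1.83  0.08  0.67  0.58]
small tool cm [-0.08  0.07 -0.04] roll None
```

Light contact with the dish floor. I'll release, rise, and compute the nut approach.

>>> {"op": "send_rows", "data": {"targets": [{"x":0,"y":0,"z":0,"roll":0,"fingers":-0.3},{"x":0,"y":0,"z":0,"roll":0,"fingers":-0.3},{"x":0,"y":0,"z":0,"roll":0,"fingers":-0.3},{"x":0,"y":0,"z":0,"roll":0,"fingers":-0.3},{"x":0,"y":0,"z":-3,"roll":0,"fingers":-0.3},{"x":0,"y":0,"z":-7,"roll":0,"fingers":-0.3},{"x":0,"y":0,"z":-11,"roll":0,"fingers":-0.3},{"x":0,"y":0,"z":-11,"roll":0,"fingers":-1},{"x":0,"y":0,"z":-11,"roll":0,"fingers":-1}]}}

```text
time: 16.23
ee_pos: [0.5167, 0.2952, 0.1264]
tool_rot: [[-0.935, 0.356, -0.0], [0.356, 0.935, -0.0], [0.0, -0.0, -1.0]]
contact_force: [-0.2, 1.0, -0.9]
gripper_width: 0.817
grasp_force: 0.0
```

```bash
python3 go.py hex,0.12,56
```

```text
t 16.225 p [0.5167 0.2952 0.1264] psi 69.2 w 0.8171188483761943 F [-0.2  1.  -0.9] q7 [-0.49  0.49 -0.09  1.79  0.06  0.87  0.59]
hex tool cm [-24.65 -64.6    0.65] roll 0.23
```

>>> {"op": "send_rows", "data": {"targets": [{"x":-1.5,"y":-4,"z":0,"roll":0,"fingers":-1},{"x":-3.5,"y":-9,"z":0,"roll":0,"fingers":-1},{"x":-5.5,"y":-14.5,"z":0,"roll":0,"fingers":-1},{"x":-7.6,"y":-20,"z":0,"roll":0,"fingers":-1},{"x":-9.7,"y":-25.5,"z":0,"roll":0,"fingers":-1},{"x":-11.8,"y":-31,"z":0,"roll":0.05,"fingers":-1},{"x":-14,"y":-36.5,"z":0,"roll":0.1,"fingers":-1},{"x":-16,"y":-42,"z":0,"roll":0.15,"fingers":-1},{"x":-18,"y":-47.5,"z":0,"roll":0.2,"fingers":-1},{"x":-20.2,"y":-53,"z":0,"roll":0.23,"fingers":-1},{"x":-22.3,"y":-58.5,"z":0,"roll":0.23,"fingers":-1},{"x":-24.6,"y":-64.6,"z":0,"roll":0.23,"fingers":-1}]}}

```text
time: 17.73
ee_pos: [0.5161, -0.3938, 0.1247]
tool_rot: [[-0.829, 0.559, -0.002], [0.559, 0.829, 0.002], [0.003, 0.0, -1.0]]
contact_force: [1.7, 0.3, 0.9]
gripper_width: 0.998
grasp_force: 0.0
```

>>> {"op": "send_rows", "data": {"targets": [{"x":0,"y":0,"z":2,"roll":0,"fingers":-1},{"x":0,"y":0,"z":5,"roll":0,"fingers":-1},{"x":0,"y":0,"z":6,"roll":0,"fingers":-1},{"x":0,"y":0,"z":6,"roll":0,"fingers":-1},{"x":0,"y":0,"z":6,"roll":0,"fingers":-1}]}}

```text
time: 18.35
ee_pos: [0.5177, -0.3931, 0.0675]
tool_rot: [[-0.829, 0.559, 0.001], [0.559, 0.829, -0.001], [-0.001, -0.0, -1.0]]
contact_force: [-0.3, -0.1, 1.0]
gripper_width: 1.001
grasp_force: 0.0
```

```bash
python3 go.py hex,0.008,56; python3 - <<'E'
from station import eyes
import cv2,numpy as np
a=eyes.capture("top")["img"][100:250,120:270];b=eyes.capture("side")["img"][60:210,310:460]
cv2.imwrite("pics/n1.png",cv2.resize(np.hstack([a,b]),None,fx=2.6,fy=2.6))
E
```

```text
t 18.35 p [ 0.5177 -0.3931  0.0675] psi 56.0 w 1.000664858790339 F [-0.3 -0.1  1. ] q7 [ 0.52  0.65  0.12  1.68 -0.1   0.82  1.66]
hex tool cm [-0.12 -0.29  5.95] roll 0.0
```

View pics/n1.png

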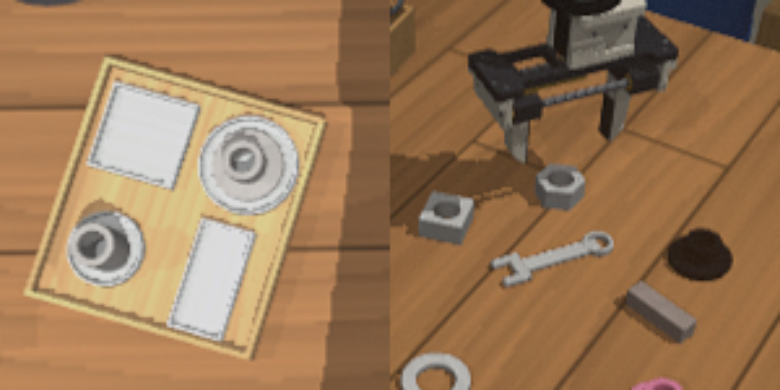

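The sleeve stands upright in the small dish at (105,248). The fingers straddle the hex nut at (560,188), and the square nut is about 10 cm clear.

>>> {"op": "send_rows", "data": {"targets": [{"x":-0.1,"y":-0.2,"z":2,"roll":0,"fingers":-1},{"x":-0.1,"y":-0.2,"z":4,"roll":0,"fingers":-1},{"x":-0.1,"y":-0.2,"z":5.9,"roll":0,"fingers":-1},{"x":-0.1,"y":-0.2,"z":5.9,"roll":0,"fingers":-1},{"x":-0.1,"y":-0.2,"z":5.9,"roll":0,"fingers":1},{"x":-0.1,"y":-0.2,"z":5.9,"roll":0,"fingers":1},{"x":-0.1,"y":-0.2,"z":5.9,"roll":0,"fingers":1},{"x":-0.1,"y":-0.2,"z":5.9,"roll":0,"fingers":1},{"x":-0.1,"y":-0.2,"z":5.9,"roll":0,"fingers":1},{"x":-0.1,"y":-0.2,"z":5.9,"roll":0,"fingers":1},{"x":-0.1,"y":-0.2,"z":5.9,"roll":0,"fingers":1},{"x":-0.1,"y":-0.2,"z":5.9,"roll":0,"fingers":1}]}}

```text
time: 19.95
ee_pos: [0.5168, -0.3954, 0.0079]
tool_rot: [[-0.829, 0.559, 0.0], [0.559, 0.829, -0.0], [-0.0, 0.0, -1.0]]
contact_force: [-0.0, 0.0, 2.5]
gripper_width: 0.498
grasp_force: 29.8
```

>>> {"op": "send_rows", "data": {"targets": [{"x":0,"y":0,"z":0,"roll":0,"fingers":1},{"x":0,"y":0,"z":-3,"roll":0,"fingers":1},{"x":0,"y":0,"z":-7,"roll":0,"fingers":1},{"x":0,"y":0,"z":-11,"roll":0,"fingers":1},{"x":0,"y":0,"z":-11,"roll":0,"fingers":1},{"x":0,"y":0,"z":-11,"roll":0,"fingers":1}]}}

```text
time: 20.7
ee_pos: [0.5158, -0.3946, 0.1164]
tool_rot: [[-0.829, 0.559, -0.002], [0.559, 0.829, 0.001], [0.002, 0.0, -1.0]]
contact_force: [0.1, 0.9, -3.2]
gripper_width: 0.496
grasp_force: 29.8
```

```bash
python3 go.py sq,0.12,73.5
```

```text
t 20.7 p [ 0.5158 -0.3946  0.1164] psi 56.0 w 0.49612173355995637 F [ 0.1  0.9 -3.2] q7 [ 0.52  0.58  0.13  1.65 -0.09  0.91  1.66]
sq tool cm [28.4  60.43 -0.29] roll -0.306
```

>>> {"op": "send_rows", "data": {"targets": [{"x":1.8,"y":4,"z":0,"roll":0,"fingers":1},{"x":4.2,"y":9,"z":0,"roll":0,"fingers":1},{"x":6.8,"y":14.5,"z":0,"roll":0,"fingers":1},{"x":9.4,"y":20,"z":0,"roll":0,"fingers":1},{"x":12,"y":25.5,"z":0,"roll":-0.06,"fingers":1},{"x":14.6,"y":31,"z":0,"roll":-0.12,"fingers":1},{"x":17.2,"y":36.5,"z":0,"roll":-0.18,"fingers":1},{"x":19.8,"y":42,"z":0,"roll":-0.24,"fingers":1},{"x":22.4,"y":47.5,"z":0,"roll":-0.3,"fingers":1},{"x":25,"y":53,"z":0,"roll":-0.3,"fingers":1},{"x":27.2,"y":58,"z":0,"roll":-0.3,"fingers":1},{"x":28.3,"y":60.4,"z":0,"roll":-0.3,"fingers":1}]}}

```text
time: 22.2
ee_pos: [0.6175, 0.2684, 0.1148]
tool_rot: [[-0.959, 0.285, -0.004], [0.285, 0.959, 0.001], [0.004, -0.0, -1.0]]
contact_force: [0.4, -0.6, -1.9]
gripper_width: 0.503
grasp_force: 29.8
```

>>> {"op": "send_rows", "data": {"targets": [{"x":0,"y":0,"z":2,"roll":0,"fingers":1},{"x":0,"y":0,"z":5,"roll":0,"fingers":1},{"x":0,"y":0,"z":7,"roll":0,"fingers":1},{"x":0,"y":0,"z":7,"roll":0,"fingers":1},{"x":0,"y":0,"z":7,"roll":0,"fingers":1}]}}

```text
time: 22.82
ee_pos: [0.6205, 0.2632, 0.048]
tool_rot: [[-0.957, 0.29, 0.0], [0.29, 0.957, 0.0], [-0.0, 0.0, -1.0]]
contact_force: [0.5, 0.2, -2.4]
gripper_width: 0.5
grasp_force: 29.8
```

```bash
python3 go.py sq,0.0163
```

```text
t 22.825 p [0.6205 0.2632 0.048 ] psi 73.1 w 0.5001276843858945 F [ 0.5  0.2 -2.4] q7 [-0.41  0.71 -0.04  1.61  0.04  0.83  0.81]
sq tool cm [0.26 0.14 3.17] roll None
```

>>> {"op": "send_rows", "data": {"targets": [{"x":0.2,"y":0.1,"z":1.2,"roll":0,"fingers":1},{"x":0.2,"y":0.1,"z":2.2,"roll":0,"fingers":1},{"x":0.2,"y":0.1,"z":2.8,"roll":0,"fingers":1},{"x":0.2,"y":0.1,"z":3.1,"roll":0,"fingers":1},{"x":0.2,"y":0.1,"z":3.1,"roll":0,"fingers":1},{"x":0.2,"y":0.1,"z":3.1,"roll":0,"fingers":1}]}}

```text
time: 23.58
ee_pos: [0.6187, 0.2652, 0.0169]
tool_rot: [[-0.957, 0.29, 0.0], [0.29, 0.957, 0.0], [-0.0, 0.0, -1.0]]
contact_force: [0.4, 1.0, -1.9]
gripper_width: 0.501
grasp_force: 29.8
```

```bash
python3 go.py sq,0.0161
```

```text
t 23.575 p [0.6187 0.2652 0.0169] psi 73.2 w 0.5014991625099293 F [ 0.4  1.  -1.9] q7 [-0.42  0.75 -0.04  1.62  0.04  0.77  0.8 ]
sq tool cm [ 0.02 -0.01  0.08] roll None
```

>>> {"op": "send_rows", "data": {"targets": [{"x":0,"y":0,"z":0.07,"roll":0,"fingers":1},{"x":0,"y":0,"z":0.07,"roll":0,"fingers":1},{"x":0,"y":0,"z":0.07,"roll":0,"fingers":-0.18},{"x":0,"y":0,"z":0.07,"roll":0,"fingers":-0.18},{"x":0,"y":0,"z":0.07,"roll":0,"fingers":-0.18},{"x":0,"y":0,"z":0.07,"roll":0,"fingers":-0.18},{"x":0,"y":0,"z":-2,"roll":0,"fingers":-0.18},{"x":0,"y":0,"z":-6,"roll":0,"fingers":-0.18},{"x":0,"y":0,"z":-10,"roll":0,"fingers":-0.1},{"x":0,"y":0,"z":-10,"roll":0,"fingers":-0.1},{"x":0,"y":0,"z":-10,"roll":0,"fingers":-0.1}]}}

```text
time: 24.95
ee_pos: [0.6185, 0.2651, 0.1176]
tool_rot: [[-0.957, 0.29, 0.001], [0.29, 0.957, 0.0], [-0.001, 0.001, -1.0]]
contact_force: [0.2, -0.1, -0.0]
gripper_width: 0.551
grasp_force: 0.0
```

```bash
python3 go.py stick,0.12,75
```

```text
t 24.95 p [0.6185 0.2651 0.1176] psi 73.2 w 0.5507207825271402 F [ 0.2 -0.1 -0. ] q7 [-0.41  0.62 -0.05  1.59  0.03  0.94  0.81]
stick tool cm [  9.85 -60.88  -0.28] roll -0.032
```

>>> {"op": "send_rows", "data": {"targets": [{"x":0.7,"y":-4,"z":0,"roll":0,"fingers":-0.1},{"x":1.5,"y":-9,"z":0,"roll":0,"fingers":-0.1},{"x":2.3,"y":-14.5,"z":0,"roll":0,"fingers":-0.1},{"x":3.2,"y":-20,"z":0,"roll":0,"fingers":-0.1},{"x":4.1,"y":-25.5,"z":0,"roll":0,"fingers":-0.1},{"x":5,"y":-31,"z":0,"roll":0,"fingers":-0.1},{"x":5.9,"y":-36.5,"z":0,"roll":0,"fingers":-0.1},{"x":6.8,"y":-42,"z":0,"roll":0,"fingers":-0.1},{"x":7.7,"y":-47.5,"z":0,"roll":-0.03,"fingers":-0.1},{"x":8.6,"y":-53,"z":0,"roll":-0.03,"fingers":-0.1},{"x":9.4,"y":-58,"z":0,"roll":-0.03,"fingers":-0.1},{"x":9.8,"y":-60.9,"z":0,"roll":-0.03,"fingers":-0.1}]}}

```text
time: 26.45
ee_pos: [0.3457, -0.2912, 0.1159]
tool_rot: [[-0.965, 0.264, -0.002], [0.264, 0.965, 0.001], [0.002, 0.0, -1.0]]
contact_force: [0.4, 1.1, -0.5]
gripper_width: 0.552
grasp_force: 0.0
```

>>> {"op": "send_rows", "data": {"targets": [{"x":0,"y":0,"z":2,"roll":0,"fingers":-0.1},{"x":0,"y":0,"z":5,"roll":0,"fingers":-0.1},{"x":0,"y":0,"z":7,"roll":0,"fingers":-0.1},{"x":0,"y":0,"z":7,"roll":0,"fingers":-0.1},{"x":0,"y":0,"z":7,"roll":0,"fingers":-0.1}]}}

```text
time: 27.08
ee_pos: [0.3481, -0.2893, 0.0468]
tool_rot: [[-0.965, 0.261, -0.001], [0.261, 0.965, 0.0], [0.001, 0.0, -1.0]]
contact_force: [0.2, -0.6, -0.1]
gripper_width: 0.55
grasp_force: 0.0
```

```bash
python3 go.py stick,0.008,75; python3 - <<'E'
from station import eyes
import cv2,numpy as np
a=eyes.capture("top")["img"][100:250,120:270];b=eyes.capture("side")["img"][80:230,330:480]
cv2.imwrite("pics/k1.png",cv2.resize(np.hstack([a,b]),None,fx=2.6,fy=2.6))
E
```

```text
t 27.075 p [ 0.3481 -0.2893  0.0468] psi 74.9 w 0.5503756031821645 F [ 0.2 -0.6 -0.1] q7 [ 0.53  0.41  0.12  2.17 -0.09  0.56  2.03]
stick tool cm [0.03 0.02 3.88] roll -0.002
```

View pics/k1.png

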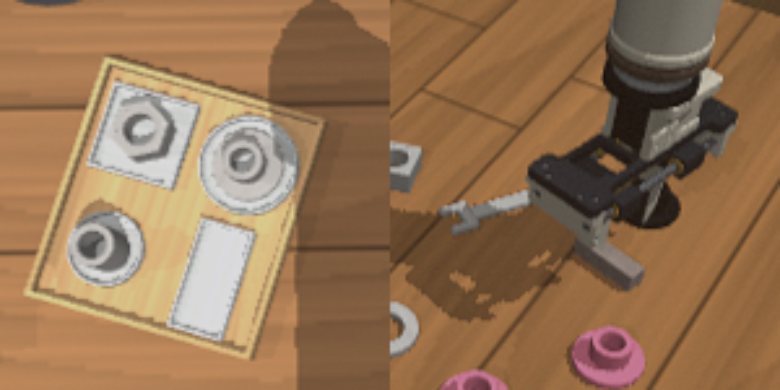

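The nut lies flat in the square dish at (144,130). The fingers are over the stick at (610,262), between the wrench and the black part. I'll descend and grip.

>>> {"op": "send_rows", "data": {"targets": [{"x":0,"y":0,"z":2,"roll":0,"fingers":-0.1},{"x":0,"y":0,"z":3.4,"roll":0,"fingers":-0.1},{"x":0,"y":0,"z":3.9,"roll":0,"fingers":-0.1},{"x":0,"y":0,"z":3.9,"roll":0,"fingers":-0.1},{"x":0,"y":0,"z":3.9,"roll":0,"fingers":1},{"x":0,"y":0,"z":3.9,"roll":0,"fingers":1},{"x":0,"y":0,"z":3.9,"roll":0,"fingers":1},{"x":0,"y":0,"z":3.9,"roll":0,"fingers":1},{"x":0,"y":0,"z":3.9,"roll":0,"fingers":1},{"x":0,"y":0,"z":3.9,"roll":0,"fingers":1},{"x":0,"y":0,"z":3.9,"roll":0,"fingers":1}]}}

```text
time: 28.55
ee_pos: [0.3484, -0.2895, 0.0079]
tool_rot: [[-0.965, 0.261, 0.0], [0.261, 0.965, -0.0], [-0.0, 0.0, -1.0]]
contact_force: [-0.6, 0.9, 5.4]
gripper_width: 0.214
grasp_force: 30.0
```

>>> {"op": "send_rows", "data": {"targets": [{"x":0,"y":0,"z":0,"roll":0,"fingers":1},{"x":0,"y":0,"z":-3,"roll":0,"fingers":1},{"x":0,"y":0,"z":-7,"roll":0,"fingers":1},{"x":0,"y":0,"z":-11,"roll":0,"fingers":1},{"x":0,"y":0,"z":-11,"roll":0,"fingers":1},{"x":0,"y":0,"z":-11,"roll":0,"fingers":1}]}}

```text
time: 29.3
ee_pos: [0.3479, -0.289, 0.1171]
tool_rot: [[-0.965, 0.261, -0.001], [0.261, 0.965, 0.001], [0.001, 0.0, -1.0]]
contact_force: [-0.1, 0.4, -0.4]
gripper_width: 0.21
grasp_force: 30.0
```

```bash
python3 go.py long,0.12,73.5
```

```text
t 29.3 p [ 0.3479 -0.289   0.1171] psi 74.9 w 0.21043325776385882 F [-0.1  0.4 -0.4] q7 [ 0.5   0.28  0.15  2.14 -0.06  0.73  2.  ]
long tool cm [-0.88 51.03 -0.27] roll 0.024
```

>>> {"op": "send_rows", "data": {"targets": [{"x":-1.5,"y":4,"z":0,"roll":0,"fingers":1},{"x":-2.5,"y":8.5,"z":0,"roll":0,"fingers":1},{"x":-3,"y":13.5,"z":0,"roll":0,"fingers":1},{"x":-3,"y":18.5,"z":0,"roll":0,"fingers":1},{"x":-3,"y":23.5,"z":0,"roll":0,"fingers":1},{"x":-3,"y":28.5,"z":0,"roll":0,"fingers":1},{"x":-2.5,"y":33.5,"z":0,"roll":0,"fingers":1},{"x":-2,"y":38.5,"z":0,"roll":0.02,"fingers":1},{"x":-1.5,"y":43.5,"z":0,"roll":0.02,"fingers":1},{"x":-1,"y":48,"z":0,"roll":0.02,"fingers":1},{"x":-0.9,"y":51,"z":0,"roll":0.02,"fingers":1},{"x":-0.9,"y":51,"z":0,"roll":0.02,"fingers":1}]}}

```text
time: 30.8
ee_pos: [0.4886, 0.2035, 0.1158]
tool_rot: [[-0.961, 0.275, -0.003], [0.275, 0.961, 0.001], [0.003, -0.0, -1.0]]
contact_force: [-0.7, -0.3, -0.4]
gripper_width: 0.213
grasp_force: 30.0
```

>>> {"op": "send_rows", "data": {"targets": [{"x":0,"y":0,"z":2,"roll":0,"fingers":1},{"x":0,"y":0,"z":5,"roll":0,"fingers":1},{"x":0,"y":0,"z":7,"roll":0,"fingers":1},{"x":0,"y":0,"z":7,"roll":0,"fingers":1},{"x":0,"y":0,"z":7,"roll":0,"fingers":1}]}}

```text
time: 31.42
ee_pos: [0.4899, 0.1998, 0.0476]
tool_rot: [[-0.96, 0.281, -0.001], [0.281, 0.96, -0.0], [0.001, -0.001, -1.0]]
contact_force: [0.8, 0.3, -1.1]
gripper_width: 0.216
grasp_force: 30.0
```

```bash
python3 go.py long,0.0161,73.5
```

```text
t 31.425 p [0.4899 0.1998 0.0476] psi 73.7 w 0.216192898300295 F [ 0.8  0.3 -1.1] q7 [-0.38  0.51 -0.08  1.99  0.06  0.65  0.79]
long tool cm [0.09 0.14 3.15] roll 0.003
```

>>> {"op": "send_rows", "data": {"targets": [{"x":0,"y":0.1,"z":1.2,"roll":0,"fingers":1},{"x":0,"y":0.1,"z":2.2,"roll":0,"fingers":1},{"x":0,"y":0.1,"z":2.8,"roll":0,"fingers":1},{"x":0,"y":0.1,"z":3.1,"roll":0,"fingers":1},{"x":0,"y":0.1,"z":3.1,"roll":0,"fingers":1},{"x":0,"y":0.1,"z":3.1,"roll":0,"fingers":1}]}}

```text
time: 32.17
ee_pos: [0.4904, 0.2017, 0.0169]
tool_rot: [[-0.96, 0.28, 0.0], [0.28, 0.96, 0.0], [-0.0, 0.0, -1.0]]
contact_force: [-0.7, -0.0, -1.0]
gripper_width: 0.216
grasp_force: 30.0
```

```bash
python3 go.py long,0.0161
```

```text
t 32.175 p [0.4904 0.2017 0.0169] psi 73.7 w 0.21596247278213454 F [-0.7 -0.  -1. ] q7 [-0.38  0.57 -0.07  1.99  0.07  0.59  0.79]
long tool cm [ 0.09 -0.06  0.08] roll None
```

Lower the last bit, release, rise and step aside so the cameras can see.

>>> {"op": "send_rows", "data": {"targets": [{"x":0,"y":0,"z":0.07,"roll":0,"fingers":1},{"x":0,"y":0,"z":0.07,"roll":0,"fingers":1},{"x":0,"y":0,"z":0.07,"roll":0,"fingers":0.2},{"x":0,"y":0,"z":0.07,"roll":0,"fingers":0.2},{"x":0,"y":0,"z":0.07,"roll":0,"fingers":0.2},{"x":0,"y":0,"z":0.07,"roll":0,"fingers":0.2},{"x":0,"y":0,"z":-2,"roll":0,"fingers":0.2},{"x":0,"y":0,"z":-6,"roll":0,"fingers":0.2},{"x":0,"y":0,"z":-11,"roll":0,"fingers":0.2},{"x":0,"y":0,"z":-15,"roll":0,"fingers":0.2}]}}

```text
time: 33.42
ee_pos: [0.4905, 0.2017, 0.1687]
tool_rot: [[-0.96, 0.28, 0.001], [0.28, 0.96, 0.001], [-0.001, 0.001, -1.0]]
contact_force: [-0.6, 0.4, 0.1]
gripper_width: 0.402
grasp_force: 0.0
```

>>> {"op": "send_rows", "data": {"targets": [{"x":0,"y":-4,"z":0,"roll":0,"fingers":0.2},{"x":0,"y":-9,"z":0,"roll":0,"fingers":0.2},{"x":0,"y":-14,"z":0,"roll":0,"fingers":0.2},{"x":0,"y":-19,"z":0,"roll":0,"fingers":0.2},{"x":0,"y":-24,"z":0,"roll":0,"fingers":0.2},{"x":0,"y":-24,"z":0,"roll":0,"fingers":0.2},{"x":0,"y":-24,"z":0,"roll":0,"fingers":0.2}]}}

```text
time: 34.3
ee_pos: [0.4233, -0.0285, 0.1669]
tool_rot: [[-0.96, 0.28, 0.001], [0.28, 0.96, 0.0], [-0.0, 0.001, -1.0]]
contact_force: [0.8, 1.0, 0.1]
gripper_width: 0.405
grasp_force: 0.0
```

```bash
python3 go.py; python3 - <<'E'
from station import eyes
import cv2,numpy as np
a=eyes.capture("top")["img"][110:250,120:260];b=eyes.capture("side")["img"][230:370,130:270]
cv2.imwrite("pics/z1.png",cv2.resize(np.hstack([a,b]),None,fx=2.8,fy=2.8,interpolation=cv2.INTER_CUBIC))
E
```

```text
t 34.3 p [ 0.4233 -0.0285  0.1669] psi 73.7 w 0.4046026633538958 F [0.8 1.  0.1] q7 [-0.03  0.15  0.04  2.16 -0.01  0.83  1.3 ]
```

View pics/z1.png

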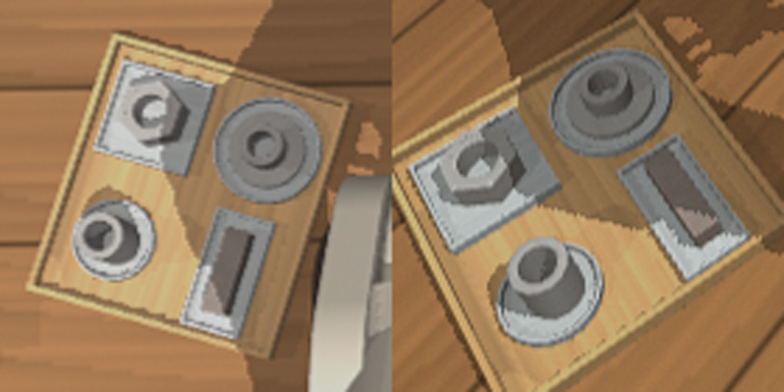

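All four parts lie flat in their dishes: nut (152,113), flange (265,147), sleeve (105,238), stick (228,270). The arm is clear, so I'm handing in.

```bash
python3 -c "
from station import r
print(r.job_done())"
```

```text
the job is handed in; nothing more can be done
None
```

I packed all four pieces, each flat and the same way up in its own dish: flange, sleeve, six-sided nut and dressing stick. I left the washer and four-sided nut alone and handed the job in at about 34 s; the hand-in gave no verdict.

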